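# Wind the strip cutter's feed carriage to its set clip

### The job

The feed of the test-strip cutter has been left unlocked, with the crank's pin resting on the index plate between two holes. Set the feed for the strip reader's next card: pull the crank's spring handle out so that its pin is clear of the plate, wind the crank until the carriage's pointer stands level with the pointed set clip on the scale rail (not one of the square ones), feel for the hole there and let the pin drop fully home in it. Let go, and leave the things standing round the cutter where they are.

Things in the scene. Friction and masses are not known exactly. Their poses are not given: they have to be found in the camera images.
- strip_cutter: hand cutter for test strips, screwed down, base plate 160 x 270. Origin: centre of its underside, on the worktop. Its y axis runs along the feed screw from the crank end to the cutting head, x across it away from the robot, z up. Crank at the -y end: an upright round steel index plate, 108 diameter, facing -y, with crank arm and handle in front and a clear guard, 104 wide, over them: 158 to 161 above the worktop, to 34 outside the plate
- crank_centre (a point): fixed point on the screw's axis, in the outer face of the index plate, 92 above the worktop. A hub of 26 diameter stands 10 proud of the plate here; the 18 wide crank arm stands 10 proud (12 round the handle's foot). The plate has just two index holes, 11 wide with brass bushes, opposite each other at radius 40, roughly level with the axis
- handle_mid (a point): middle of the crank handle: black cylinder, 16 diameter, 40 long, axis along the cutter's y, at radius 40 from the screw's axis; at the start in the upper half of its circle. With the pin home this point is 32 outside the plate's face and the handle reaches from 12 to 52 outside it (steel end cap to 55). It spins freely on its rod, so a hand can carry it round the circle without turning itself
- pointer_tip (a point): tip of the steel pointer blade that hangs from the carriage at the inner edge of the scale rail, 39 above the worktop. One turn of the crank moves it 10 mm; half a turn, hole to hole, is 5 mm or one mark. Clockwise, seen from the handle's side (robot's side, over the top, far side), moves it towards +y, away from the crank. About 1.5 N at the handle turns it; it stays where it is left
- clip_mark (a point): middle of the pointed set clip's foot, 37 above the worktop on the scale rail: small black clip, 9 wide, tapering spike 30 high (the square clips are flat, 9 high). Level with the pointer when both have the same y in the cutter's frame. The clips stand on scale marks; which stands where changes. The plate is clamped only roughly in line with the scale: with the pointer on the mark, the right hole is up to 0.35 rad of crank (14) from the pin, either way
- plunger (a joint): how far the spring handle is pulled out along the cutter's -y, m; 0: pin home in a hole, crank locked; about 0.008: its 8 diameter round-ended pin rests on the plate beside a hole, as at the start; above 0.0095: clear of the plate; 0.016: stop. The spring pulls it in with 6 N at 0, 13 N at the stop. More than about 3 mm beside a hole the pin stays on the plate until the crank is moved over the hole
- card_stack: stack of blank white test cards, 60 x 90 x 9, loose, in front of the cutter; to be left alone
- timer: bench timer, 66 x 62 x 18, loose, in front of the cutter; to be left alone
- cuvettes: grey tray of cuvettes, 65 x 100 x 45, loose, beyond the cutting head; to be left alone
- conjugate: brown reagent bottle, 42 wide, 75 high, loose, behind the cutter; to be left alone
- buffer: white reagent bottle, 38 wide, 68 high, loose, behind the cutter; to be left alone
- loose_tube: capped blood tube lying down, 17 x 92 x 17, loose, behind the cutter; to be left alone
- marker_pen: marker pen lying down, 17 x 135 x 16, loose, left of the cutter; to be left alone

How it is judged (in metres and radians):
On the way:
1. the handle is pulled out so far that its pin is clear of the index plate (value of joint plunger above 0.0095 m), for 0.1 s.
At the end, for the whole second after the job is handed in: the carriage's pointer is level with the pointed clip within 1.5 mm along the scale, and the handle's pin is home in the plate's hole (handle no more than 2 mm out) and at rest (y of pointer_tip in the frame of clip_mark between -0.0015 and 0.0015 m and value of joint plunger below 0.002 m and velocity of joint plunger between -0.002 and 0.002 m/s); the robot touches nothing.
It fails at once if one of the things standing round the cutter is moved more than 15 mm (distance of any of card_stack, timer, cuvettes, conjugate, buffer, loose_tube, marker_pen from where it was at the start of the episode above 0.015 m).
It also fails if it takes over 64 s, if anything falls off the work surface, if the arm or the gripper's body presses on something with over 40 N, if the wrist force passes 120 N, or if a joint passes its speed limit or range.

### The arm

A 6-joint arm with a two-finger parallel gripper is mounted at the origin on a cart in front of the work surface, level with it; the furniture and walls round the work are solid. World frame = base frame: x ahead of the robot, y to its left, z up, the work surface at z = 0. Lengths are in mm, angles in rad, forces in N, time in s.
With the tool pointing down it reaches from about 200 to 875 mm from the base axis. Payload 3.4 kg.
Tool frame: the origin (TCP) lies between the finger pads; the fingertips stand 19 mm ahead of it and the grasp point (between the pads) is the TCP (tip_extent is the distance from the TCP to the fingertips, in mm); z points along the fingers, y is the direction in which the jaws open and shut (so a half turn about z gives the same grasp; the last joint's range is limited). The gripper opens to 94 mm and grips with 3 to 60 N. Pads are 16 mm wide; open, the fingers measure 119 mm over their backs; the gripper's body (75 mm by 177 mm) begins 78 mm behind the grasp point.
Start: joints at [-1.398, 0.276, 1.505, -0, 1.361, -0.121], TCP at [166.514, -550.397, 224.493] pointing down, gripper open.
Joint ranges: [-2.89, 2.89], [-0.75, 2.08], [0.22, 2.7], [-1.18, 4.32], [0.11, 2.71], [-2.7, 2.7]. Speed limits (rad/s): [2.57, 2.57, 3.14, 3.14, 3.14, 3.14].

### API

Orientations are given as a rotation vector (axis times angle).
In Python, from cell import get_obs, get_image, camera_params, job_done, tip_extent gives the robot as it stands.
- The arm moves only by the tool apply_moves, never from a script. Its arguments are lists of equal length, an entry for each row: "travel": the shift along the tool's x, y, z in mm, a list of three; "delta_rot": the turn, a rotation vector about the tool's x, y, z in rad, a list of three. A call has 1 to 12 rows; each row is the pose to reach, as a shift and turn from the pose commanded when the call began, along the tool's axes at that moment; what a row does not reach only later rows make up. A row lasts 1/12 s, in which the tool goes at most 41.7 mm and 7.16 degrees, less where a joint would pass 70% of its speed; a pose out of reach is approached as far as the arm can. A call with a gripper value outside its range is refused whole. "fingers" is the closure, from 0 (fully open) to 1 (shut), set as the call begins (left out, the last holds). The fingers move at their own pace and stop on an object; "newtons" is the grip in N (left out, the last holds). Time passes only in rows, so rows that repeat a pose let the fingers close. It gives the time, the measured TCP pose, the force and the opening at its end, in the units of the state.
- get_obs(): the state, without advancing time (a new reading comes with each control period).
- get_image(name): name is "scene" or "side" or "wrist"; returns (picture, depth): 400x640x3 uint8, blue, green, red; 400x640 float32, mm along the optical axis (not along the pixel's ray), 0 where there is no reading.
- camera_params(name): a dict with "intrinsics" (3x3 intrinsics, pixels), "rvec" (rotation vector, rad) and "tvec" (3), from world to camera coordinates, as OpenCV has them. Camera axes: x right, y down, z forward; pixel columns grow to the right and rows downward; lengths in mm; the calibration is good to about 2 mm. The wrist camera is an equidistant fisheye: a pixel r from the principal point sees the ray r / f radians off the axis. A picture is of the moment at which its call begins: read the wrist's pose just before it. camera_params takes no time and is no camera call; for the wrist camera it gives the pose at the moment of the call.
- job_done(): hands the job in, once; it reports no verdict.
The state is a dict: "clock": time; "joint_pos": joint angles; "joint_vel": joint speeds; "joint_efforts": joint torques, N m; "eef_pos": TCP position; "eef_rot": TCP orientation; "wrist_force": force on the tool from outside, world axes, zero at the start; "ft_torque": the same for the moment, N m; "grip_width": finger opening in mm.
Only numpy, scipy, OpenCV 4.12 (cv2) and the standard library are available. Lean on these libraries where they do the work, as an engineer would, in place of code of your own. Each camera call takes 0.05 s, during which the arm holds its last target. There are 200 camera calls.

## Working session

There is one attempt and no reset: what is moved stays moved. The work goes in short steps, Python scripts to look and compute and a tool call to move; the robot and the scene stay as the last step left them, time stands still between calls to the robot, and variables do not carry over. Pictures are saved under pics/ and viewed, about 8 in all and at most 12, crops included, and the job is handed in when it is done.

Besides the shell and the picture viewer there is one more tool, called after ">>>" as a command line: name --argument value ..., lists and objects as JSON in quotes. apply_moves: Moves the arm, as the interface text tells. Its arguments: {"type":"object","properties":{"travel":{"type":"array","items":{"type":"array","items":{"type":"number"}}},"delta_rot":{"type":"array","items":{"type":"array","items":{"type":"number"}}},"fingers":{"type":"number"},"newtons":{"type":"number"}},"required":["travel","delta_rot"]}

```bash
ls; mkdir -p pics; python3 - <<'E'
from cell import *
import cv2,numpy as np
print(get_obs())
for n in("scene","side","wrist"):
    p=camera_params(n);im,d=get_image(n);np.savez(f'{n}0.npz',im=im,d=d,**p);cv2.imwrite(f'pics/{n}0.png',im)
    R=cv2.Rodrigues(np.array(p['rvec'],float))[0];print(n,p['intrinsics'],-R.T@np.array(p['tvec']).ravel(),R[2])
E
```

```text
pics
{'clock': 0.0, 'joint_pos': array([-1.39800197e+00,  2.76588616e-01,  1.50616034e+00, -5.02708908e-06,
        1.36071762e+00, -1.21015494e-01]), 'joint_vel': array([ 0.00038964, -0.00096481, -0.00167   , -0.00016718,  0.00072576,
        0.00107181]), 'joint_efforts': array([ 8.80004773e-04, -4.04581153e+01, -2.37227207e+01,  6.99643116e-02,
        3.43776913e-02, -1.49357656e-04]), 'eef_pos': array([ 166.40765787, -549.80632714,  223.59754055]), 'eef_rot': array([-3.10590090e+00, -4.59584671e-01,  8.38668662e-05]), 'wrist_force': array([-0.50861286, -0.0227347 ,  0.16307559]), 'ft_torque': array([-0.01746947,  0.05037791, -0.02414614]), 'grip_width': 94.14515968067445}
scene [[461.76923896   0.         327.60567968]
 [  0.         461.76923896 196.13080404]
 [  0.           0.           1.        ]] [-120.27085223 -882.191663    608.41567331] [ 0.48259333  0.78229847 -0.3938436 ]
side [[442.35513849   0.         318.09719342]
 [  0.         442.35513849 197.43332975]
 [  0.           0.           1.        ]] [  1.67476803 288.34437565 981.88762328] [ 0.51158853 -0.09527528 -0.85393196]
wrist [[309.70691629   0.         317.94017845]
 [  0.         309.70691629 203.50212342]
 [  0.           0.           1.        ]] [ 247.31129168 -525.0076028   382.77118167] [-0.27798803 -0.08142996 -0.95712686]
```

View pics/scene0.png

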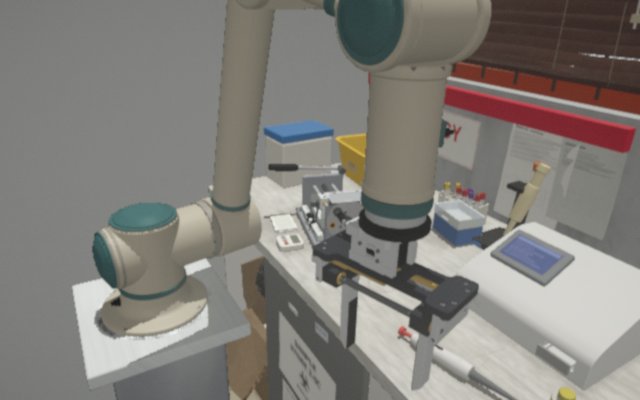

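View pics/side0.png

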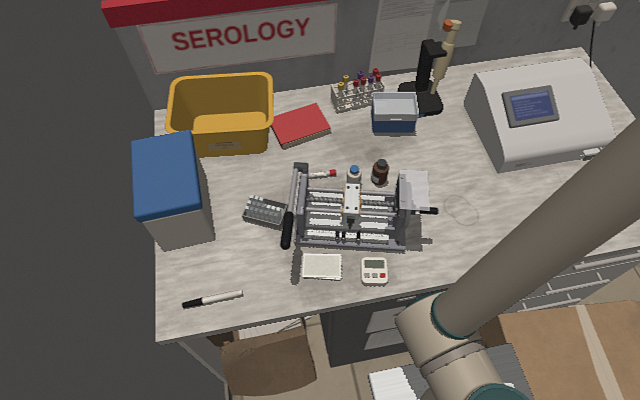

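```bash
cat > h.py <<'E'
import numpy as np,cv2
from cell import *
def ray(p,u,v,fish=False):
    K=np.array(p['intrinsics']);R=cv2.Rodrigues(np.array(p['rvec'],float))[0];c=-R.T@np.array(p['tvec'],float).ravel()
    x=(u-K[0,2])/K[0,0];y=(v-K[1,2])/K[1,1]
    if fish:
        r=np.hypot(x,y)+1e-9;d=np.array([x/r*np.sin(r),y/r*np.sin(r),np.cos(r)])
    else: d=np.array([x,y,1.])
    return c,R.T@d
def onz(p,u,v,z,fish=False):
    c,d=ray(p,u,v,fish);return c+d*(z-c[2])/d[2]
def tri(rs):
    A=np.zeros((3,3));b=np.zeros(3)
    for c,d in rs:
        d=d/np.linalg.norm(d);M=np.eye(3)-np.outer(d,d);A+=M;b+=M@c
    return np.linalg.solve(A,b)
def cloud(p,D):
    K=np.array(p['intrinsics']);R=cv2.Rodrigues(np.array(p['rvec'],float))[0];t=np.array(p['tvec'],float).ravel()
    v,u=np.mgrid[:D.shape[0],:D.shape[1]]
    P=np.dstack([(u-K[0,2])/K[0,0]*D,(v-K[1,2])/K[1,1]*D,D]);return (P-t)@R
def load(n): 
    z=np.load(n+'.npz');return z['im'],z['d'],{k:z[k] for k in('intrinsics','rvec','tvec')}
E
python3 - <<'E'
from h import *
im,d,p=load('side0')
a=cv2.resize(im[150:260,270:450],None,fx=4.4,fy=4.4,interpolation=cv2.INTER_CUBIC)
cv2.imwrite('pics/a.png',a)
im,d2,p2=load('scene0')
b=cv2.resize(im[140:260,255:385],None,fx=5,fy=5,interpolation=cv2.INTER_CUBIC)
cv2.imwrite('pics/b.png',b)
C=cloud(p,d)
for u,v in[(343,239),(358,239),(350,222),(428,211),(434,211),(408,246),(405,205),(300,240),(302,180),(320,265),(373,270),(425,185)]:print(u,v,C[v,u].round())
E
```

```text
343 239 [443. 148.  36.]
358 239 [434. 114.  42.]
350 222 [465. 128.  75.]
428 211 [432. -40. 124.]
434 211 [428. -52. 126.]
408 246 [411.  -9.  -0.]
405 205 [438.  18. 161.]
300 240 [470. 247.  17.]
302 180 [568. 220. 127.]
320 265 [401. 212.   9.]
373 270 [362.  94.  15.]
425 185 [479. -41. 159.]
```

View pics/a.png

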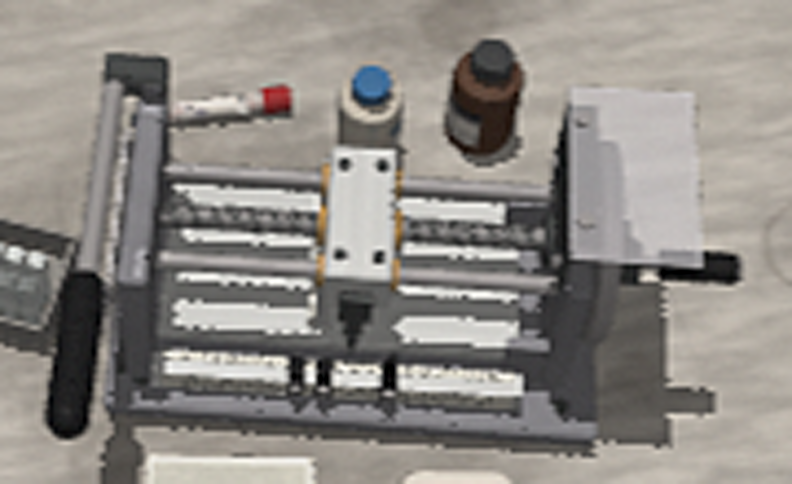

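View pics/b.png

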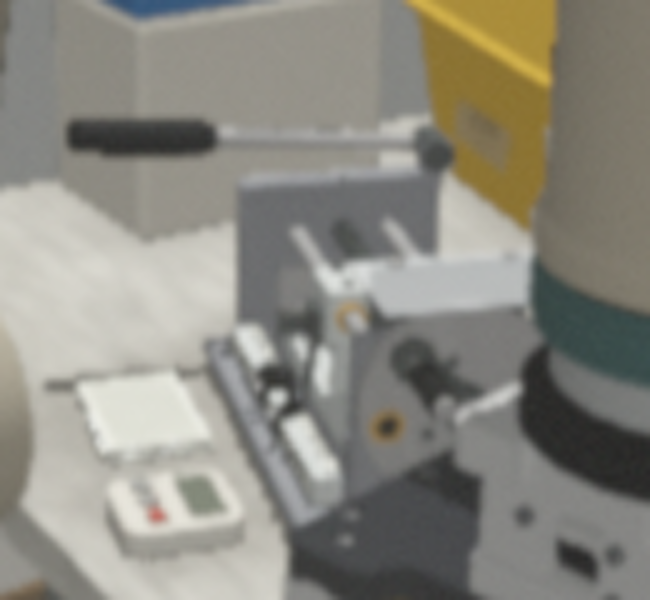

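```bash
python3 - <<'E'
from h import *
im,d,p=load('side0');C=cloud(p,d);X,Y,Z=C[...,0],C[...,1],C[...,2]
v,u=np.mgrid[:400,:640]
g=(Z>150)&(Z<166)&(u>395)&(u<440)&(v>160)&(v<220)&(d>0)
r=cv2.minAreaRect(C[g][:,:2].astype(np.float32));print('guard',r,g.sum(),np.median(Z[g]))
hsv=cv2.cvtColor(im,cv2.COLOR_BGR2HSV)
m=(im.max(2)<45)&(v>225)&(v<243)&(u>325)&(u<372)
n,l,s,c=cv2.connectedComponentsWithStats(m.astype(np.uint8))
for i in range(1,n):
    if s[i,4]>4: 
        P=C[l==i];print(s[i],c[i].round(1),P.min(0).round(),P.max(0).round(),np.median(P,0).round(), onz(p,*c[i],37).round(1))
# base plate edge, low things
b=(Z>4)&(Z<30)&(u>290)&(u<420)&(v>170)&(v<260)
print(np.percentile(Z[b],[5,25,50,75,95]))
m=(im.max(2)<60)&(v>205)&(v<217)&(u>413)&(u<442)
P=C[m];print('handle',m.sum(),P.min(0),P.max(0),np.median(P,0))
im,d,p=load('scene0');C=cloud(p,d)
print('scene cloud:')
for U,V in[(327,215),(330,232),(328,222),(332,225),(337,211),(343,220),(340,228),(312,217),(311,213),(312,209),(300,238),(315,243)]:print(U,V,im[V,U],C[V,U].round(1))
E
```

```text
guard ((473.6265869140625, -14.022758483886719), (64.88298797607422, 106.09638214111328), 73.94876098632812) 1195 159.55406011753306
[336 231   3   7  18] [337.  233.7] [449. 156.  41.] [464. 163.  47.] [456. 160.  45.] [459.7 158.5  37. ]
[342 231   3   7  17] [343.1 234.2] [444. 142.  41.] [459. 150.  48.] [452. 146.  44.] [455.4 144.6  37. ]
[356 231   4   8  22] [358.  234.5] [434. 110.  35.] [451. 117.  66.] [442. 112.  47.] [447.6 110.1  37. ]
[ 8.35673692 16.65047348 21.31126525 25.02379133 27.50713687]
handle 83 [  1.67476803 -60.38332552 116.1639744 ] [440.59395985 288.34437565 981.88762328] [431.6895439  -45.62889929 124.4020882 ]
scene cloud:
327 215 [108 109 109] [427.5   6.2 109.8]
330 232 [116 117 117] [434.4   0.7  62.7]
328 222 [119 122 124] [429.1   3.2  91.2]
332 225 [49 56 59] [437.   -3.6  83.9]
337 211 [82 83 82] [442.5 -16.  126.7]
343 220 [130 133 133] [429.2 -63.9 125.9]
340 228 [108 110 109] [458.9  -7.5  71.9]
312 217 [74 77 76] [441.4 106.5  58.3]
311 213 [79 81 80] [491.9 201.8  19.3]
312 209 [122 124 122] [502.  213.9  25.3]
300 238 [211 220 223] [391.6  82.4  17.6]
315 243 [160 158 155] [412.   37.2  19.1]
```

```bash
cat >> h.py <<'E'
from scipy.spatial.transform import Rotation as Ro
yaw=np.deg2rad(-16.05); XC=np.array([np.cos(yaw),np.sin(yaw),0]);YC=np.array([-np.sin(yaw),np.cos(yaw),0])
CC=np.array([474.1,-12.4,92.])   # crank centre in plate face
def tocut(P): q=np.asarray(P)-CC; return np.array([q@XC,q@YC,q[2]+92])
def fromcut(x,y,z): return CC+XC*x+YC*y+np.array([0,0,z-92])
def Rtool(phi):
    z=np.array([0,0,-1])*np.cos(phi)+YC*np.sin(phi); y=XC; return np.c_[np.cross(y,z),y,z]
def move(P,R,o=None):
    o=o or get_obs();R0=Ro.from_rotvec(o['eef_rot']).as_matrix()
    print('travel',(R0.T@(np.asarray(P)-o['eef_pos'])).round(1).tolist(),'rot',Ro.from_matrix(R0.T@R).as_rotvec().round(3).tolist())
E
python3 - <<'E'
from h import *
im,d,p=load('side0');C=cloud(p,d)
print('pointer',tocut(onz(p,349.3,228.5,39)))
for c in[(337,233.7),(343.1,234.2),(358,234.5)]:print(tocut(onz(p,*c,40)))
for v in range(216,240):print(v,im[v,344:356].max(1).tolist(),C[v,349].round().tolist())
im,d,p=load('scene0')
c,r=ray(p,332.4,225.4);s=((CC-c)@YC)/(r@YC);print('hole',tocut(c+s*r))
for q in[(-32.8,-46,116.5)]:
    P=fromcut(*q);print(P);R=Rtool(np.pi/4);move(P-R[:,2]*130,R)
E
```

```text
pointer [-46.04125025 131.79821422  39.        ]
[-62.74168082 160.26609364  40.        ]
[-62.90828238 145.76553911  40.        ]
[-60.88319568 110.52938933  40.        ]
216 [96, 98, 92, 69, 55, 66, 63, 69, 79, 76, 83, 98] [472.0, 129.0, 92.0]
217 [95, 98, 86, 67, 82, 83, 80, 79, 79, 76, 78, 90] [468.0, 130.0, 94.0]
218 [97, 99, 87, 45, 46, 54, 63, 71, 79, 85, 85, 87] [466.0, 131.0, 93.0]
219 [93, 98, 88, 41, 32, 34, 34, 34, 29, 27, 52, 85] [467.0, 130.0, 87.0]
220 [96, 106, 95, 45, 33, 37, 38, 38, 37, 31, 74, 108] [466.0, 130.0, 84.0]
221 [94, 104, 89, 30, 37, 36, 36, 37, 34, 32, 77, 109] [465.0, 130.0, 80.0]
222 [94, 102, 89, 32, 36, 37, 36, 40, 33, 41, 80, 109] [467.0, 129.0, 72.0]
223 [92, 102, 105, 89, 63, 36, 38, 36, 57, 76, 88, 107] [466.0, 129.0, 68.0]
224 [97, 96, 115, 101, 61, 37, 37, 43, 88, 117, 111, 107] [465.0, 129.0, 65.0]
225 [104, 106, 105, 91, 42, 35, 32, 43, 80, 110, 108, 105] [467.0, 129.0, 57.0]
226 [104, 104, 107, 103, 80, 45, 44, 77, 100, 107, 104, 104] [466.0, 129.0, 53.0]
227 [113, 104, 107, 108, 92, 32, 40, 84, 109, 107, 104, 105] [464.0, 129.0, 52.0]
228 
[... 405 characters left out ...]
237, 223, 240, 228, 240, 227, 234] [456.0, 130.0, 37.0]
234 [27, 141, 167, 156, 225, 191, 117, 175, 230, 191, 149, 234] [456.0, 130.0, 31.0]
235 [11, 162, 238, 224, 220, 219, 220, 217, 217, 216, 222, 207] [452.0, 131.0, 34.0]
236 [7, 159, 236, 224, 219, 219, 220, 219, 218, 219, 224, 212] [448.0, 132.0, 37.0]
237 [29, 140, 215, 193, 188, 219, 230, 232, 233, 233, 239, 223] [446.0, 132.0, 36.0]
238 [123, 58, 90, 87, 125, 133, 116, 73, 85, 116, 94, 70] [444.0, 133.0, 34.0]
239 [65, 65, 114, 108, 95, 74, 88, 97, 89, 95, 92, 94] [445.0, 132.0, 28.0]
hole [-3.64605859e+01  3.62746415e-14  8.17257809e+01]
[429.860617   -47.53853998 116.5       ]
travel [347.7, -327.4, 15.9] rot [0.39, 0.717, -0.944]
```

>>> apply_moves --travel '[[348,-327,16],[348,-327,16],[348,-327,16],[348,-327,16],[348,-327,16],[348,-327,16],[348,-327,16],[348,-327,16],[348,-327,16],[348,-327,16],[348,-327,16],[348,-327,16]]' --delta_rot '[[0.39,0.717,-0.944],[0.39,0.717,-0.944],[0.39,0.717,-0.944],[0.39,0.717,-0.944],[0.39,0.717,-0.944],[0.39,0.717,-0.944],[0.39,0.717,-0.944],[0.39,0.717,-0.944],[0.39,0.717,-0.944],[0.39,0.717,-0.944],[0.39,0.717,-0.944],[0.39,0.717,-0.944]]' --fingers 0

```text
clock: 1.15
eef_pos: [405.6, -133.1, 207.8]
eef_rot: [-2.026, -1.527, -0.841]
wrist_force: [-0.7, 0.6, -0.3]
grip_width: 94.2
```

```bash
python3 - <<'E'
from h import *
print(get_obs()['joint_pos'].round(2))
for n in("wrist","scene"):
    p=camera_params(n);im,d=get_image(n);np.savez(f'{n}1.npz',im=im,d=d,**p);cv2.imwrite(f'pics/{n}1.png',im)
P=fromcut(-32.8,-46,116.5);R=Rtool(np.pi/4);move(P-R[:,2]*130,R);move(P,R)
E
```

```text
[-0.99  0.29  1.83  0.56  1.6  -0.87]
travel [-1.5, 0.2, -1.8] rot [-0.004, -0.001, 0.002]
travel [-1.6, 0.7, 128.2] rot [-0.004, -0.001, 0.002]
```

View pics/wrist1.png

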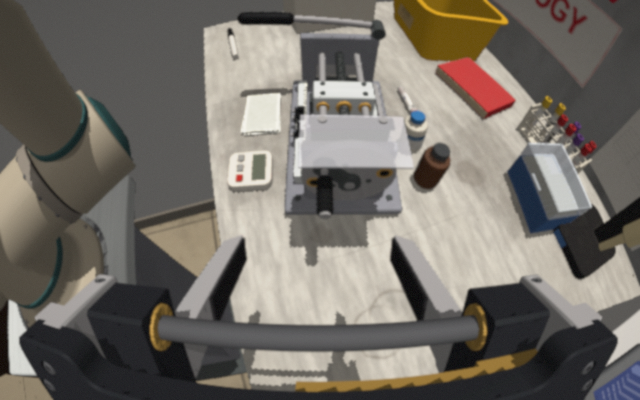

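View pics/scene1.png

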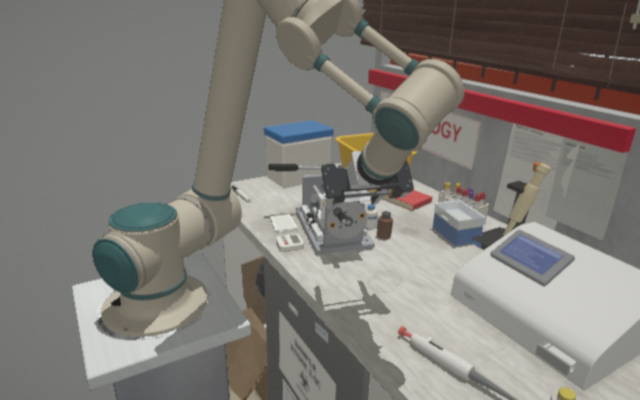

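```bash
python3 - <<'E'
from h import *
im,d,p=load('scene1')
hsv=cv2.cvtColor(im,cv2.COLOR_BGR2HSV);v,u=np.mgrid[:400,:640]
def pl(px,y):
    c,r=ray(p,*px);s=((CC+YC*y-c)@YC)/(r@YC);return tocut(c+s*r).round(1)
m=(hsv[...,1]>70)&(hsv[...,0]>8)&(hsv[...,0]<30)&(u>315)&(u<375)&(v>195)&(v<245)
n,l,s,c=cv2.connectedComponentsWithStats(cv2.dilate(m.astype(np.uint8),np.ones((2,2))))
for i in range(1,n):print('brass',s[i],c[i].round(1),pl(c[i]-.5,0))
x0,y0=295,190
cv2.imwrite('pics/c.png',cv2.resize(im[y0:y0+65,x0:x0+85],None,fx=9,fy=9,interpolation=cv2.INTER_CUBIC))
E
```

```text
brass [323 201   3   4   9] [323.9 202.4] [-61.4  -0.  148.8]
brass [359 213   7   7  44] [362.  215.8] [ 39.8  -0.  102.3]
brass [329 222   8   7  46] [332.5 225.2] [-37.7   0.   83.7]
```

View pics/c.png

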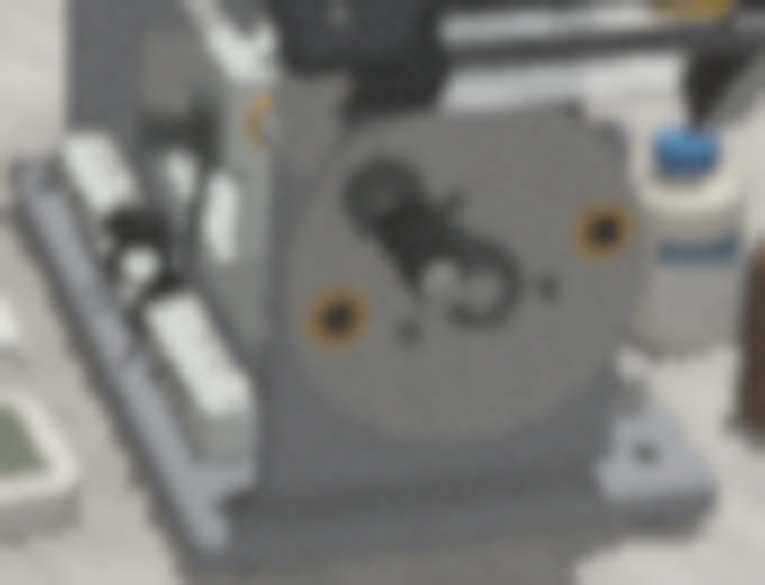

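```bash
python3 - <<'E'
from h import *
im,d,p=load('scene1')
c,r=ray(p,295+383/9-.5,190+187/9-.5);s=((CC-YC*63-c)@YC)/(r@YC);print(tocut(c+s*r).round(1))
im,d,p=load('wrist1')
v,u=np.mgrid[:400,:640]
m=(im.max(2)<60)&(u>310)&(u<338)&(v>170)&(v<222)
n,l,s,c=cv2.connectedComponentsWithStats(m.astype(np.uint8));i=1+s[1:,4].argmax();print(s[i],c[i])
c,r=ray(p,324.5,206,True);s=((CC-YC*63-c)@YC)/(r@YC);print(tocut(c+s*r).round(1))
E
```

```text
[-44.8 -63.  153.4]
[311 171  27  43 765] [324.75163399 190.36078431]
[-27.8 -63.  143.3]
```

```bash
python3 - <<'E'
from h import *
im,d,p=load('scene1')
def pl(p,px,y,f=False):
    c,r=ray(p,*px,f);s=((CC+YC*y-c)@YC)/(r@YC);return tocut(c+s*r).round(1)
print(pl(p,(295+480/9-.5,190+285/9-.5),-63),pl(p,(295+383/9-.5,190+187/9-.5),-12))
im,d,p=load('wrist1')
cv2.imwrite('pics/d.png',cv2.resize(im[130:225,275:415],None,fx=5.5,fy=5.5,interpolation=cv2.INTER_CUBIC))
E
```

```text
[-17.1 -63.  122.1] [-29.3 -12.  128.6]
```

View pics/d.png

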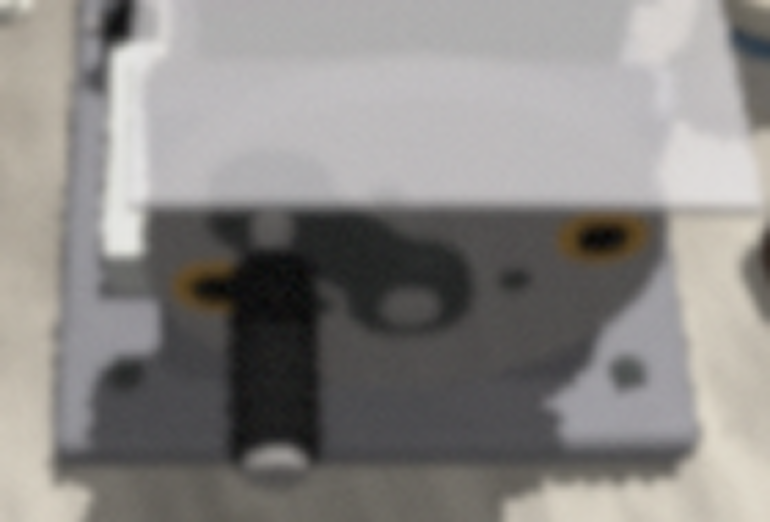

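```bash
python3 - <<'E'
from h import *
im,d,p=load('wrist1')
def pl(p,px,y,f=True):
    c,r=ray(p,*px,f);s=((CC+YC*y-c)@YC)/(r@YC);return tocut(c+s*r).round(1)
K=p['intrinsics'];R=cv2.Rodrigues(p['rvec'])[0]
def dp(u,v):
    c,r=ray(p,u,v,True);return tocut(c+r*d[v,u]/(R@r)[2]).round(1)
print('holes',pl(p,(313,181.7),0),pl(p,(383.6,172.8),0))
print('cap',pl(p,(324.5,213),-63))
for v in range(168,218,4):print(v,dp(324,v),im[v,324])
ims,ds,ps=load('side0');C=cloud(ps,ds)
for v in(209,210,211,212,213):print(v,[tocut(C[v,u]).round(1).tolist() for u in(420,426,432,436)])
E
```

```text
holes [-39.4   0.   83.2] [ 38.3   0.  102.1]
cap [-27.6 -63.  129.8]
168 [-28.2 -33.  157.5] [ 99 100 101]
172 [-27.6 -13.9 123.1] [84 86 88]
176 [-27.7 -21.3 127.1] [26 25 26]
180 [-27.7 -26.3 127.7] [16 19 17]
184 [-27.7 -30.4 126.9] [19 19 21]
188 [-27.8 -35.9 128.5] [20 18 16]
192 [-27.8 -39.  126.3] [31 31 30]
196 [-27.8 -43.7 126.9] [34 35 35]
200 [-27.9 -48.1 127.1] [31 32 32]
204 [-27.9 -52.2 126.8] [30 28 30]
208 [-27.9 -56.6 127.3] [30 27 29]
212 [-27.9 -59.4 124.6] [138 140 143]
216 [-27.9 -60.9 119.3] [78 79 81]
209 [[-49.3, -13.5, 158.3], [-49.7, -25.7, 160.7], [-26.4, -47.4, 123.3], [-28.1, -55.3, 127.4]]
210 [[-50.9, -13.7, 156.9], [-52.7, -25.4, 161.7], [-28.1, -47.7, 121.8], [-30.6, -55.2, 127.2]]
211 [[-33.7, -20.6, 123.3], [-32.4, -34.0, 122.9], [-33.6, -46.4, 126.8], [-31.6, -55.7, 124.6]]
212 [[-34.7, -21.1, 120.7], [-36.0, -33.5, 124.6], [-33.9, -47.2, 122.9], [-34.3, -55.5, 124.8]]
213 [[-35.3, -21.7, 117.2], [-36.3, -34.3, 120.7], [-35.8, -47.3, 121.7], [-35.7, -55.9, 122.7]]
```

```bash
python3 - <<'E'
from h import *
move(fromcut(-28.3,-46,119.5),Rtool(np.pi/4))
E
```

```text
travel [0.5, 5.2, 126.1] rot [-0.004, -0.001, 0.002]
```

>>> apply_moves --travel '[[0.5,5,30],[0.5,5,60],[0.5,5,90],[0.5,5,110],[0.5,5,120],[0.5,5,126],[0.5,5,126],[0.5,5,126]]' --delta_rot '[[0,0,0],[0,0,0],[0,0,0],[0,0,0],[0,0,0],[0,0,0],[0,0,0],[0,0,0]]'

```text
clock: 1.92
eef_pos: [434.9, -53.4, 119.9]
eef_rot: [-2.032, -1.531, -0.841]
wrist_force: [0.6, -0.0, 0.2]
grip_width: 94.2
```

>>> apply_moves --travel '[[0,0,0],[0,0,0],[0,0,0],[0,0,0],[0,0,0],[0,0,0],[0,0,0],[0,0,0],[0,0,0],[0,0,0]]' --delta_rot '[[0,0,0],[0,0,0],[0,0,0],[0,0,0],[0,0,0],[0,0,0],[0,0,0],[0,0,0],[0,0,0],[0,0,0]]' --fingers 1 --newtons 30

```text
clock: 2.75
eef_pos: [434.4, -52.1, 119.6]
eef_rot: [-2.031, -1.53, -0.84]
wrist_force: [0.6, -0.0, -0.1]
grip_width: 30.6
```

```bash
python3 - <<'E'
from h import *
o=get_obs();print(tocut(o['eef_pos']),o['wrist_force'],o['ft_torque'],o['joint_pos'].round(2))
R=Ro.from_rotvec(o['eef_rot']).as_matrix();print(R.T@XC,R.T@YC,R[2])
E
```

```text
[-27.17600627 -49.13848073 119.59549221] [ 0.58791972 -0.02519224 -0.09623436] [-0.24806785  0.01988788  0.01961834] [-0.85  0.35  2.02  0.66  1.32 -0.92]
[-4.72816622e-04  9.99999886e-01 -6.21041476e-05] [7.07974477e-01 3.78602448e-04 7.06237917e-01] [ 7.06237861e-01  2.89952875e-04 -7.07974576e-01]
```

>>> apply_moves --travel '[[0,0,0],[0,0,0],[0,0,0],[0,0,0],[0,0,0]]' --delta_rot '[[0,0,0],[0,0,0],[0,0,0],[0,0,0],[0,0,0]]'

```text
clock: 3.17
eef_pos: [434.8, -52.3, 119.6]
eef_rot: [-2.032, -1.53, -0.841]
wrist_force: [1.7, 0.5, -0.6]
grip_width: 15.4
```

```bash
python3 - <<'E'
from h import *
o=get_obs();print(tocut(o['eef_pos']),o['wrist_force'],o['grip_width'])
E
```

```text
[-26.7494924  -49.24677925 119.60982418] [ 1.71980934  0.4738683  -0.56481231] 15.439640376916119
```

>>> apply_moves --travel '[[-1,0,-1],[-2,0,-2],[-3,0,-3],[-3.8,0,-3.8],[-3.8,0,-3.8],[-3.8,0,-3.8]]' --delta_rot '[[0,0,0],[0,0,0],[0,0,0],[0,0,0],[0,0,0],[0,0,0]]'

```text
clock: 3.67
eef_pos: [433.6, -55.5, 119.9]
eef_rot: [-2.03, -1.526, -0.844]
wrist_force: [7.7, 8.7, -5.9]
grip_width: 14.9
```

```bash
python3 - <<'E'
from h import *
o=get_obs();F=o['wrist_force'];print(tocut(o['eef_pos']),F@XC,F@YC,F[2],o['grip_width'])
E
```

```text
[-26.96512162 -52.58295612 119.88308596] 4.978798703032851 10.454130072231473 -5.935658587513805 14.868732673883526
```

```bash
cat >> h.py <<'E'
def arc(a0,a1,n,off=(0,0),R=40):  # deg; off = correction dx,dz spread over the rows
    o=[]
    for k,a in enumerate(np.radians(np.linspace(a0,a1,n+1)[1:]),1):
        dx=-R*(np.cos(a)-np.cos(np.radians(a0)))+off[0]*k/n; dz=R*(np.sin(a)-np.sin(np.radians(a0)))+off[1]*k/n
        o.append([round(float(t),1) for t in(.707*dz,dx,-.707*dz)])
    print(o)
def st():
    o=get_obs();F=o['wrist_force'];q=tocut(o['eef_pos']);print('clk',round(o['clock'],2),q.round(2),'F',np.round([F@XC,F@YC,F[2]],1),'ang',np.degrees(np.arctan2(q[2]-92.8,-q[0]+.2)).round(1),'r',np.hypot(q[2]-92.8,-q[0]+.2).round(1),'w',o['grip_width'].round(1))
E
python3 -c "
from h import *
arc(45,-30,10)"
```

```text
[[-2.8, -3.4, 2.8], [-5.9, -6.4, 5.9], [-9.2, -8.7, 9.2], [-12.7, -10.4, 12.7], [-16.3, -11.4, 16.3], [-20.0, -11.7, 20.0], [-23.7, -11.4, 23.7], [-27.3, -10.4, 27.3], [-30.8, -8.7, 30.8], [-34.1, -6.4, 34.1]]
```

>>> apply_moves --travel '[[-0.7,0,-0.7],[-1.4,0,-1.4],[-1.4,0,-1.4],[-1.4,0,-1.4]]' --delta_rot '[[0,0,0],[0,0,0],[0,0,0],[0,0,0]]'

```text
clock: 4.0
eef_pos: [433.2, -57.2, 119.9]
eef_rot: [-2.029, -1.525, -0.844]
wrist_force: [8.3, 9.5, -6.6]
grip_width: 15.3
```

```bash
python3 -c "
from h import *
st()"
```

```text
Traceback (most recent call last):
  File "h.py", line 40, in st
    o=get_obs();F=o['wrist_force'];q=tocut(o['eef_pos']);print('clk',round(o['clock'],2),q.round(2),'F',np.round([F@XC,F@YC,F[2]],1),'ang',np.degrees(np.arctan2(q[2]-92.8,-q[0]+.2)).round(1),'r',np.hypot(q[2]-92.8,-q[0]+.2).round(1),'w',o['grip_width'].round(1))
                                                                                                                                                                                                                                             ^^^^^^^^^^^^^^^^^^^^^
AttributeError: 'float' object has no attribute 'round'
```

>>> apply_moves --travel '[[-2.8,-3.4,2.8],[-5.9,-6.4,5.9],[-9.2,-8.7,9.2],[-12.7,-10.4,12.7],[-16.3,-11.4,16.3],[-20.0,-11.7,20.0],[-23.7,-11.4,23.7],[-27.3,-10.4,27.3],[-30.8,-8.7,30.8],[-34.1,-6.4,34.1],[-34.1,-6.4,34.1]]' --delta_rot '[[0,0,0],[0,0,0],[0,0,0],[0,0,0],[0,0,0],[0,0,0],[0,0,0],[0,0,0],[0,0,0],[0,0,0],[0,0,0]]'

```text
clock: 4.92
eef_pos: [426.5, -54.1, 72.5]
eef_rot: [-2.025, -1.522, -0.846]
wrist_force: [5.6, 10.9, -1.7]
grip_width: 15.3
```

```bash
sed -i "s/o\['grip_width'\].round(1)/round(float(o['grip_width']),1)/" h.py; python3 -c "
from h import *
st()
arc(-30,-150,12)"
```

```text
clk 4.92 [-34.2  -53.19  72.53] F [ 2.4 12.1 -1.7] ang -30.5 r 39.9 w 15.3
[[-4.0, 4.0, 4.0], [-7.5, 8.9, 7.5], [-10.4, 14.6, 10.4], [-12.4, 21.0, 12.4], [-13.7, 27.7, 13.7], [-14.1, 34.6, 14.1], [-13.7, 41.6, 13.7], [-12.4, 48.3, 12.4], [-10.4, 54.6, 10.4], [-7.5, 60.4, 7.5], [-4.0, 65.3, 4.0], [0.0, 69.3, -0.0]]
```

>>> apply_moves --travel '[[-4.5,4.0,3.5],[-8.2,8.9,6.8],[-11.1,14.6,9.7],[-13.1,21.0,11.7],[-14.4,27.7,13.0],[-14.8,34.6,13.4],[-14.4,41.6,13.0],[-13.1,48.3,11.7],[-11.1,54.6,9.7],[-8.2,60.4,6.8],[-4.7,65.3,3.3],[-0.7,69.3,-0.7]]' --delta_rot '[[0,0,0],[0,0,0],[0,0,0],[0,0,0],[0,0,0],[0,0,0],[0,0,0],[0,0,0],[0,0,0],[0,0,0],[0,0,0],[0,0,0]]'

```text
clock: 5.92
eef_pos: [493.1, -75.1, 71.3]
eef_rot: [-2.028, -1.525, -0.842]
wrist_force: [7.3, 10.0, -6.5]
grip_width: 15.5
```

```bash
python3 -c "
from h import *
st()
arc(-150,-270,12)"
```

```text
clk 5.92 [ 35.64 -55.01  71.29] F [ 4.3 11.6 -6.5] ang -148.7 r 41.5 w 15.5
[[4.5, 2.9, -4.5], [9.2, 4.8, -9.2], [14.1, 5.4, -14.1], [19.1, 4.8, -19.1], [23.8, 2.9, -23.8], [28.3, -0.0, -28.3], [32.3, -4.0, -32.3], [35.8, -8.9, -35.8], [38.6, -14.6, -38.6], [40.7, -21.0, -40.7], [42.0, -27.7, -42.0], [42.4, -34.6, -42.4]]
```

>>> apply_moves --travel '[[4.5,2.9,-4.5],[9.2,4.8,-9.2],[14.1,5.4,-14.1],[19.1,4.8,-19.1],[23.8,2.9,-23.8],[28.3,0,-28.3],[32.3,-4.0,-32.3],[35.8,-8.9,-35.8],[38.6,-14.6,-38.6],[40.7,-21.0,-40.7],[42.0,-27.7,-42.0],[42.4,-34.6,-42.4]]' --delta_rot '[[0,0,0],[0,0,0],[0,0,0],[0,0,0],[0,0,0],[0,0,0],[0,0,0],[0,0,0],[0,0,0],[0,0,0],[0,0,0],[0,0,0]]'

```text
clock: 6.92
eef_pos: [458.0, -64.5, 131.5]
eef_rot: [-2.026, -1.526, -0.841]
wrist_force: [5.3, 11.2, -8.4]
grip_width: 15.3
```

```bash
python3 -c "
from h import *
st()
arc(90,-30,12)"
```

```text
clk 6.92 [ -1.1  -54.54 131.49] F [ 2.  12.2 -8.4] ang 88.1 r 38.7 w 15.3
[[-0.4, -6.9, 0.4], [-1.7, -13.7, 1.7], [-3.8, -20.0, 3.8], [-6.6, -25.7, 6.6], [-10.1, -30.6, 10.1], [-14.1, -34.6, 14.1], [-18.6, -37.6, 18.6], [-23.4, -39.4, 23.4], [-28.3, -40.0, 28.3], [-33.2, -39.4, 33.2], [-38.0, -37.6, 38.0], [-42.4, -34.6, 42.4]]
```

>>> apply_moves --travel '[[-0.4,-6.9,0.4],[-1.7,-13.7,1.7],[-3.8,-20.0,3.8],[-6.6,-25.7,6.6],[-10.1,-30.6,10.1],[-14.1,-34.6,14.1],[-18.6,-37.6,18.6],[-23.4,-39.4,23.4],[-28.3,-40.0,28.3],[-33.2,-39.4,33.2],[-38.0,-37.6,38.0],[-42.4,-34.6,42.4]]' --delta_rot '[[0,0,0],[0,0,0],[0,0,0],[0,0,0],[0,0,0],[0,0,0],[0,0,0],[0,0,0],[0,0,0],[0,0,0],[0,0,0],[0,0,0]]'

```text
clock: 7.92
eef_pos: [426.1, -54.7, 73.0]
eef_rot: [-2.025, -1.522, -0.846]
wrist_force: [5.3, 9.5, 1.3]
grip_width: 15.1
```

>>> apply_moves --travel '[[-4.0,4.0,4.0],[-7.5,8.9,7.5],[-10.4,14.6,10.4],[-12.4,21.0,12.4],[-13.7,27.7,13.7],[-14.1,34.6,14.1],[-13.7,41.6,13.7],[-12.4,48.3,12.4],[-10.4,54.6,10.4],[-7.5,60.4,7.5],[-4.0,65.3,4.0],[0,69.3,0]]' --delta_rot '[[0,0,0],[0,0,0],[0,0,0],[0,0,0],[0,0,0],[0,0,0],[0,0,0],[0,0,0],[0,0,0],[0,0,0],[0,0,0],[0,0,0]]'

```text
clock: 8.92
eef_pos: [493.2, -75.1, 71.3]
eef_rot: [-2.028, -1.525, -0.842]
wrist_force: [7.4, 10.8, -5.9]
grip_width: 14.9
```

>>> apply_moves --travel '[[4.5,2.9,-4.5],[9.2,4.8,-9.2],[14.1,5.4,-14.1],[19.1,4.8,-19.1],[23.8,2.9,-23.8],[28.3,0,-28.3],[32.3,-4.0,-32.3],[35.8,-8.9,-35.8],[38.6,-14.6,-38.6],[40.7,-21.0,-40.7],[42.0,-27.7,-42.0],[42.4,-34.6,-42.4]]' --delta_rot '[[0,0,0],[0,0,0],[0,0,0],[0,0,0],[0,0,0],[0,0,0],[0,0,0],[0,0,0],[0,0,0],[0,0,0],[0,0,0],[0,0,0]]'

```text
clock: 9.92
eef_pos: [458.1, -64.5, 131.5]
eef_rot: [-2.026, -1.526, -0.841]
wrist_force: [5.4, 10.7, -8.5]
grip_width: 15.3
```

```bash
python3 - <<'E'
from h import *
st()
p=camera_params("side");im,d=get_image("side");np.savez('side2.npz',im=im,d=d,**p)
for v in range(222,230):print(v,im[v,345:372].max(1).tolist())
cv2.imwrite('pics/e.png',cv2.resize(im[150:260,290:450],None,fx=5,fy=5,interpolation=cv2.INTER_CUBIC))
arc(90,-5,10)
E
```

```text
clk 9.92 [ -1.01 -54.53 131.5 ] F [ 2.2 11.8 -8.5] ang 88.2 r 38.7 w 15.3
222 [217, 221, 207, 153, 113, 94, 96, 98, 109, 94, 29, 40, 41, 40, 41, 40, 32, 79, 117, 112, 110, 108, 102, 172, 240, 235, 232]
223 [221, 225, 202, 113, 84, 96, 98, 97, 102, 99, 58, 52, 38, 42, 39, 42, 45, 87, 114, 112, 110, 106, 103, 99, 158, 223, 219]
224 [225, 231, 201, 99, 95, 98, 110, 117, 111, 120, 109, 65, 37, 40, 35, 88, 125, 118, 114, 111, 108, 103, 175, 238, 225, 219, 217]
225 [228, 227, 193, 102, 105, 110, 109, 109, 111, 116, 98, 42, 35, 37, 45, 90, 121, 115, 116, 116, 112, 102, 175, 235, 224, 221, 219]
226 [86, 166, 246, 205, 103, 111, 110, 111, 110, 111, 100, 63, 39, 37, 44, 85, 114, 112, 111, 110, 107, 104, 172, 235, 227, 225, 224]
227 [105, 100, 97, 101, 106, 111, 112, 111, 110, 113, 118, 98, 31, 46, 88, 119, 111, 111, 110, 111, 112, 106, 94, 167, 237, 232, 230]
228 [94, 92, 99, 106, 108, 108, 111, 114, 113, 116, 121, 101, 29, 55, 98, 118, 113, 112, 113, 111, 111, 112, 107, 103, 96, 93, 93]
229 [84, 85, 85, 85, 87, 93, 91, 92, 95, 102, 103, 93, 63, 75, 101, 97, 97, 102, 106, 107, 107, 110, 114, 113, 111, 112, 118]
[[-0.4, -6.6, 0.4], [-1.5, -13.0, 1.5], [-3.4, -19.1, 3.4], [-6.0, -24.6, 6.0], [-9.2, -29.5, 9.2], [-12.9, -33.5, 12.9], [-17.0, -36.7, 17.0], [-21.4, -38.8, 21.4], [-26.1, -39.9, 26.1], [-30.7, -39.8, 30.7]]
```

View pics/e.png

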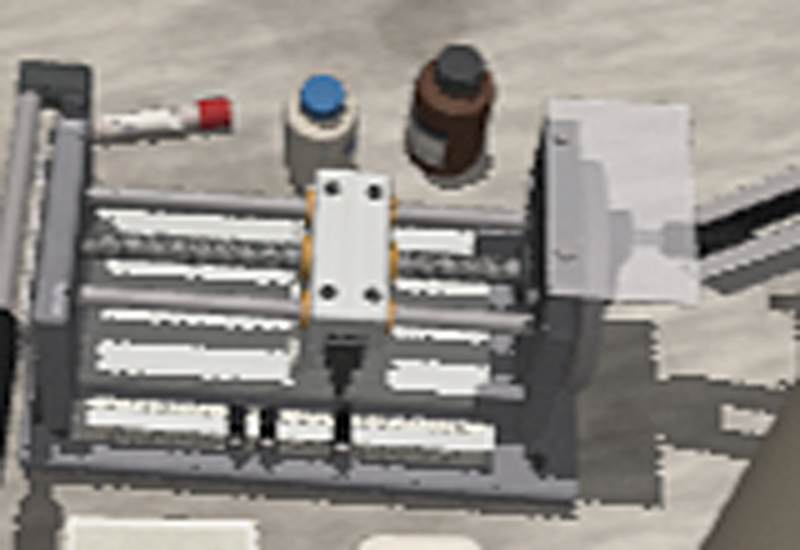

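>>> apply_moves --travel '[[-0.4,-6.6,0.4],[-1.5,-13.0,1.5],[-3.4,-19.1,3.4],[-6.0,-24.6,6.0],[-9.2,-29.5,9.2],[-12.9,-33.5,12.9],[-17.0,-36.7,17.0],[-21.4,-38.8,21.4],[-26.1,-39.9,26.1],[-30.7,-39.8,30.7],[-34.9,-38.9,34.9],[-34.9,-38.9,34.9]]' --delta_rot '[[0,0,0],[0,0,0],[0,0,0],[0,0,0],[0,0,0],[0,0,0],[0,0,0],[0,0,0],[0,0,0],[0,0,0],[0,0,0],[0,0,0]]'

```text
clock: 10.97
eef_pos: [422.6, -54.1, 82.9]
eef_rot: [-2.027, -1.522, -0.846]
wrist_force: [6.9, 9.4, -2.6]
grip_width: 15.3
```

```bash
python3 - <<'E'
from h import *
st()
p=camera_params("wrist");im,d=get_image("wrist");np.savez('wrist3.npz',im=im,d=d,**p)
cv2.imwrite('pics/f.png',cv2.resize(im[60:300,200:480],None,fx=2.8,fy=2.5,interpolation=cv2.INTER_CUBIC))
E
```

```text
clk 10.97 [-37.97 -54.28  82.91] F [ 4.  10.9 -2.6] ang -14.5 r 39.4 w 15.3
```

View pics/f.png

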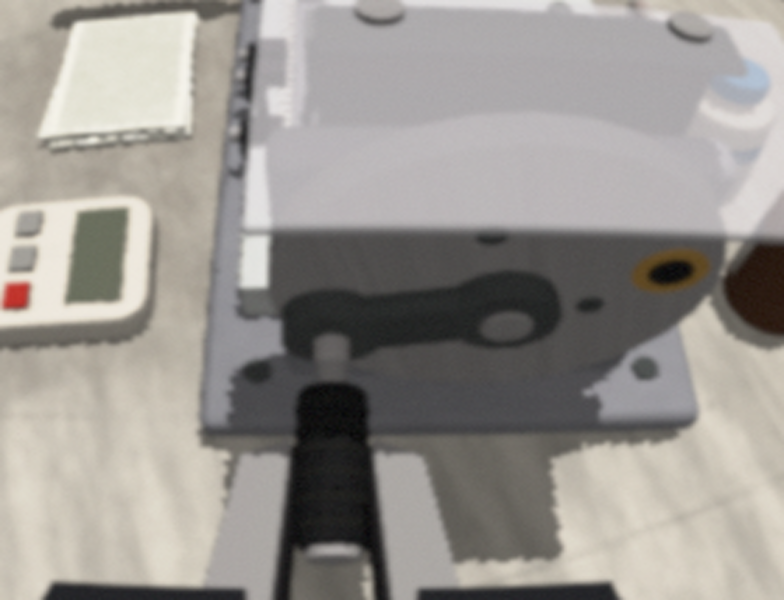

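>>> apply_moves --travel '[[1,0,1],[2,0,2],[3,0,3],[4,0,4],[5,0,5],[6,0,6],[6,0,6],[6,0,6]]' --delta_rot '[[0,0,0],[0,0,0],[0,0,0],[0,0,0],[0,0,0],[0,0,0],[0,0,0],[0,0,0]]'

```text
clock: 11.68
eef_pos: [424.7, -46.8, 83.1]
eef_rot: [-2.028, -1.525, -0.844]
wrist_force: [4.9, 7.3, -0.4]
grip_width: 15.4
```

```bash
python3 -c "
from h import *
st()"
```

```text
clk 11.68 [-37.91 -46.75  83.07] F [ 2.7  8.4 -0.4] ang -14.3 r 39.3 w 15.4
```

>>> apply_moves --travel '[[1,0,1],[2,0,2],[3,0,3],[4,0,4],[5,0,5],[5.5,0,5.5],[5.5,0,5.5],[5.5,0,5.5]]' --delta_rot '[[0,0,0],[0,0,0],[0,0,0],[0,0,0],[0,0,0],[0,0,0],[0,0,0],[0,0,0]]'

```text
clock: 12.35
eef_pos: [426.5, -41.5, 82.1]
eef_rot: [-2.031, -1.529, -0.84]
wrist_force: [2.7, 2.7, -1.2]
grip_width: 14.8
```

```bash
python3 -c "
from h import *
st()"
```

```text
clk 12.35 [-37.69 -41.13  82.05] F [ 1.9  3.3 -1.2] ang -15.8 r 39.4 w 14.8
```

>>> apply_moves --travel '[[0.7,0,0.7],[0.7,0,0.7],[0.7,0,0.7],[0.7,0,0.7],[0.7,0,0.7],[0.7,0,0.7],[0.7,0,0.7],[0.7,0,0.7],[0.7,0,0.7],[0.7,0,0.7]]' --delta_rot '[[0,0,0],[0,0,0],[0,0,0],[0,0,0],[0,0,0],[0,0,0],[0,0,0],[0,0,0],[0,0,0],[0,0,0]]' --fingers 0.4

```text
clock: 13.18
eef_pos: [426.8, -40.8, 82.0]
eef_rot: [-2.031, -1.53, -0.84]
wrist_force: [-0.5, 0.1, -0.3]
grip_width: 56.1
```

>>> apply_moves --travel '[[0,0,-10],[0,0,-30],[0,0,-60],[0,0,-90],[0,0,-120],[0,0,-150],[0,0,-170],[0,0,-170],[0,0,-170]]' --delta_rot '[[0,0,0],[0,0,0],[0,0,0],[0,0,0],[0,0,0],[0,0,0],[0,0,0],[0,0,0],[0,0,0]]'

```text
clock: 13.93
eef_pos: [393.5, -156.9, 202.6]
eef_rot: [-2.033, -1.53, -0.84]
wrist_force: [0.3, -0.0, 1.3]
grip_width: 56.9
```

```bash
python3 - <<'E'
from h import *
st()
for n in("wrist","side"):
    p=camera_params(n);im,d=get_image(n);np.savez(f'{n}4.npz',im=im,d=d,**p)
    if n=="side":
        sd=im;print('pointer/clip y')
        for v in range(224,240):print(v,im[v,350:366].max(1).tolist())
    else:
        w=im;K=p['intrinsics'];R=cv2.Rodrigues(np.array(p['rvec'],float))[0]
        m=(im.max(2)<60)
        for u in(306,310,314):
            for v in range(160,205,5):
                c,r=ray(p,u,v,True);print(u,v,im[v,u].max(),tocut(c+r*d[v,u]/(R@r)[2]).round(1))
A=cv2.resize(w[110:220,250:410],(780,530),interpolation=cv2.INTER_CUBIC)
cv2.imwrite('pics/g.png',A)
E
```

```text
clk 13.93 [ -37.46 -161.17  202.58] F [0.3 0.1 1.3] ang 71.1 r 116.1 w 56.9
306 160 87 [-51.9   2.   79.4]
306 165 88 [-54.6  38.6  17.2]
306 170 124 [-54.4  29.3  18.2]
306 175 78 [-54.3  21.6  17.3]
306 180 77 [-54.1  12.8  18.3]
306 185 78 [-54.    5.1  17.8]
306 190 76 [-53.8  -2.5  17.4]
306 195 91 [-54.5  -0.1  -0.3]
306 200 100 [-54.4  -7.7  -1.1]
310 160 44 [-47.   -4.   87.5]
310 165 40 [-47.   -8.9  84.6]
310 170 44 [-47.2  -9.4  75. ]
310 175 60 [-48.4  13.9  28.9]
310 180 69 [-48.7  13.7  16.8]
310 185 72 [-48.6   5.7  16.7]
310 190 67 [-48.5  -2.1  16.7]
310 195 80 [-48.9   0.8  -2.1]
310 200 101 [-48.8  -7.6  -1.3]
314 160 42 [-42.3  -6.   90.2]
314 165 35 [-42.4  -9.6  85.4]
314 170 14 [-42.3 -17.1  86.4]
314 175 10 [-42.3 -23.7  86.1]
314 180 16 [-42.3 -29.9  85.4]
314 185 17 [-42.2 -36.   84.8]
314 190 22 [-42.2 -42.4  84.8]
314 195 34 [-42.2 -48.9  85.3]
314 200 91 [-42.2 -52.9  81.4]
pointer/clip y
224 [83, 102, 106, 101, 115, 116, 108, 77, 35, 36, 37, 57, 87, 103, 112, 110]
225 [107, 108, 102, 109, 107, 111, 107, 76, 32, 37, 35, 85, 121, 115, 112, 111]
226 [246, 2
[... 370 characters left out ...]
231 [70, 72, 66, 66, 66, 69, 75, 66, 39, 28, 58, 71, 71, 71, 70, 67]
232 [173, 188, 128, 118, 119, 126, 100, 33, 16, 28, 62, 79, 68, 67, 68, 72]
233 [220, 235, 230, 240, 230, 238, 124, 17, 6, 7, 158, 211, 131, 97, 140, 171]
234 [120, 178, 232, 194, 154, 240, 219, 10, 12, 4, 186, 247, 198, 228, 239, 228]
235 [223, 221, 220, 220, 226, 214, 143, 16, 10, 13, 139, 205, 170, 175, 228, 195]
236 [224, 222, 222, 223, 227, 219, 146, 9, 21, 21, 163, 237, 226, 220, 219, 219]
237 [234, 236, 237, 237, 241, 232, 153, 0, 11, 8, 163, 238, 227, 222, 221, 220]
238 [120, 75, 89, 121, 97, 72, 32, 50, 74, 39, 118, 198, 203, 192, 226, 234]
239 [91, 99, 92, 98, 94, 98, 74, 152, 197, 141, 77, 93, 103, 131, 121, 114]
```

View pics/g.png

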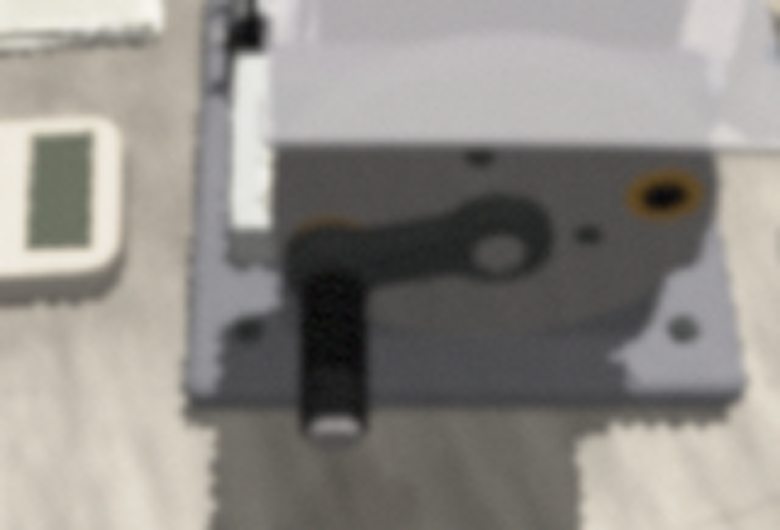

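```bash
python3 - <<'E'
from h import *
p=camera_params("side")
a=tocut(onz(p,358.55,228.5,39));b=tocut(onz(p,358.05,236,37));print(a,b,a[1]-b[1])
if abs(a[1]-b[1])<2.4: print(job_done())
E
```

```text
[-44.2797433 109.7564015  39.       ] [-63.32421894 110.11276317  37.        ] -0.35636167352085124
the job is handed in; nothing more can be done
None
```

The pin is home and the pointer stands level with the pointed clip as far as I can measure. I handed the job in at about 14 s of the 64 s allowed.

- **What I did:** I gripped the crank handle from outside the guard with the tool tilted 45°. I pulled it out until I judged the plunger to be 12–14 mm out, going by travel and the spring force of about 12 N. I then wound the crank a little over two turns anticlockwise (778°, about 21.6 mm). At the robot-side hole I let the pin in, let go and backed off about 170 mm.
- **Pin home:** It went in at the first try. The handle went in about 8 mm past where it had rested on the plate. The last wrist picture shows no rod between handle and arm, and the cap end about 53 mm out, against 55 mm given for home.
- **Pointer:** In the side image the pointer is 0.36 mm off the clip along the scale, against the 1.5 mm allowed. One pixel there is about 2.3 mm, so this figure is rough. The next hole either way is 5 mm off, so it is the right hole.
- **Other checks:** The gripper was clear, with no contact force. The highest wrist force I read was about 15 N. The timer, cards and bottles looked undisturbed in the pictures, but I did not measure where they stood.
- **Disagreements:** The crank's start angle came out as 37° from the side camera and 44° from the wrist camera; I used about 45°, which the grip bore out. The centre of the crank differed by about 1.5 mm between views, within the calibration. Neither changed which hole to use.

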